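Click out the blue paint marker on the assembly bench

TASK

Take the blue marker out of the rack, press its bottom button down against the steel press plate until it is fully in, so that the nib clicks out at the top, then stand it nib-up in the yellow cup and let go. Leave the red marker in the rack and the cup standing upright.

Things in the scene. Friction and masses are not known exactly. Their poses are not given: they have to be found in the camera images.
- marker_blue: Paint marker, blue with white barrel and nose, 54 g, upright in the rack, nose up. Origin on its axis at the barrel's lower end, z to the nose, x square to the rack's row (clear that way; neighbours 60 mm off along y). Barrel 16 mm in diameter, z 0 to 60 mm; collar 32 mm, z 60 to 66, sits on the rack's top; blue grip, 18 mm cylinder, z 66 to 116: hold here; nose to z 130. Button down to z -12.
- marker_blue_button (a joint): How far the blue marker's 12 mm diameter button, at its lower end, is pushed in, in m: 0 out (it sticks out 12 mm), 0.009 fully in (3 mm left). It takes about 5 N all the way, then stops firmly; it stays where it is pushed, and the black nib comes out of the nose by as much.
- marker_red: The same marker in red, in the same rack; origin and sizes alike. The rack is a fixed aluminium plate on legs, 200 x 60 mm, top 85 mm above the bench, with three 22 mm holes in a row for both markers and a green-handled driver; a marker in it has its origin 25 mm above the bench and comes clear when lifted straight up 80 mm. What stands in the rack reaches 157 mm above the bench.
- press_plate: Bare steel plate fixed on the bench, 100 x 100 mm, 12 mm thick. Origin at the centre of its underside, on the bench; its top is flat, at z = 12 mm.
- cup: Yellow round straight-walled cup standing loose on the bench, 68 mm outer and 60 mm inner diameter, 80 mm high, floor 5 mm thick, about 0.4 kg. Origin at the centre of its underside, z up. A marker let go inside leans against the rim.
There are look-alikes about, which are no part of the job. Leave any green or purple look-alike of the cup alone.

How it is judged (in metres and radians):
On the way:
1. the blue marker's button is pushed in by at least 7 mm against the press plate (value of joint marker_blue_button above 0.007 m and contact force between marker_blue and press_plate above 1 N and angle between marker_blue's own z axis and vertical below 0.35 rad), for 0.05 s.
At the end, for the whole second after the job is handed in: Blue marker released, at rest nib-up in the yellow cup (lower end within 32 mm of the cup's axis and 35 mm of its underside, leaning under 46 degrees), button at least 7 mm in; cup upright on the bench (within 8 degrees); red marker within 20 mm of its place (value of joint marker_blue_button above 0.007 m and horizontal distance between marker_blue and cup below 0.032 m and z of marker_blue in the frame of cup below 0.035 m and angle between marker_blue's own z axis and vertical below 0.8 rad and linear speed of marker_blue below 0.03 m/s and angle between cup's own z axis and vertical below 0.15 rad and height (world z) of cup below 0.01 m and distance of marker_red from where it was at the start of the episode below 0.02 m); the robot touches nothing.
It fails at once if the red marker is taken out of the rack or displaced by more than 30 mm (distance of marker_red from where it was at the start of the episode above 0.03 m).
It also fails if it takes over 45 s, if anything falls off the work surface, if the arm or the gripper's body presses on something with over 40 N, if the wrist force passes 120 N, or if a joint passes its speed limit or range.

ROBOT

A 6-joint arm with a two-finger parallel gripper is mounted at the origin on the work surface. World frame = base frame: x ahead of the robot, y to its left, z up, the work surface at z = 0. Lengths are in m, angles in degrees, forces in N, time in s.
With the tool pointing down it reaches from about 0.325 to 0.925 m from the base axis. Payload 3.1 kg.
Tool frame: the origin (TCP) lies at the centre of the arm's flange, where the gripper is bolted on; the fingertips stand 173 mm ahead of it and the grasp point (between the pads) lies 155 mm ahead of it; y points along the fingers, x is the direction in which the jaws open and shut, and the axes are right-handed (so a half turn about y gives the same grasp; the last joint's range is limited). The gripper opens to 85 mm and grips with 20 to 120 N. Pads are 22 mm wide; open, the fingers measure 114 mm over their backs; the gripper's body (76 mm by 85 mm) begins 54 mm behind the grasp point. The pads swing forward as they close: fully open they stand 13 mm farther back than shut.
Start: joints at [-73.579, 12.427, 92.441, -0, 75.132, -6.429], TCP at [0.243, -0.576, 0.405] pointing down, gripper open.
Joint ranges: [-157.48, 157.48], [-44.54, 120.13], [17.64, 146.25], [-64.5, 244.5], [7.68, 150.69], [-147.95, 147.95]. Speed limits (degrees/s): [159.86, 159.86, 180, 180, 180, 180].

INTERFACE

Orientations are given as [roll, pitch, yaw] about the fixed x, y, z axes, in that order (R = Rz(yaw) Ry(pitch) Rx(roll)).
In Python, from plant import r gives the robot as it stands.
- The arm moves only by the shell command python3 -m creep 'ROWS' [OPENING]. ROWS is JSON, one flat list of numbers, 6 for each row, row after row: the shift along the tool's x, y, z in cm, then the turn, a rotation vector about the tool's x, y, z in degrees. A call has 1 to 5 rows; each row shifts and turns the commanded pose from where the row before left it, along the tool's axes as they then stand; what a row does not reach is not made up. A row lasts 1/8 s, in which the tool goes at most 62.5 mm and 10.7 degrees, less where a joint would pass 70% of its speed; a pose out of reach is approached as far as the arm can. A call with a gripper value outside its range is refused whole. OPENING is the closure, from 0 (fully open) to 1 (shut), set as the call begins (- or left out, the last holds). The fingers move at their own pace and stop on an object; the grip force is fixed at half the most. Time passes only in rows, so rows that do not move let the fingers close. It gives the time, the measured TCP pose, the force and the opening at its end, in the units of the state.
- r.state(): the state, without advancing time (a new reading comes with each control period).
- r.grab_frame(name): name is "scene" or "top"; returns the picture (384x512x3 uint8, blue, green, red); there is no depth.
- r.camera_params(name): a dict with "K" (3x3 intrinsics, pixels), "T" (4x4, takes a point from camera to world coordinates). Camera axes: x right, y down, z forward; pixel columns grow to the right and rows downward; lengths in m; the calibration is good to about 2 mm. A picture is of the moment at which its call begins. camera_params takes no time and is no camera call.
- r.sign_off(): hands the job in, once; it reports no verdict.
Trained networks look in the newest picture that a camera, given by its name, has taken for a name from the list of things; names that differ only in an ending like _2 or _b are one class to them, and where a whole thing is asked for, a point or a joint stands for the part that bears it (a point fixed in the world has none). Each returns a list of dicts, best first, with "confidence" (0 to 1); they miss things now and then, are a little off and sometimes report something else, mostly with a low value. They report only what shows in the picture. A call takes as long as a camera call. They do not tell look-alikes from the thing itself.
- r.silhouettes(thing, camera): "pixels" (384x512 bool, what is visible of it) and "position" ([column, row] in pixels, amid what is visible of it).
- r.place_of(thing, camera): "position" ([column, row] in pixels: a listed point, or the origin of a listed thing).
The state is a dict: "time": time; "joint_positions": joint angles; "joint_vel": joint speeds; "joint_torque": joint torques, N m; "eef_pos": TCP position; "eef_rot": TCP orientation; "ft_force": force on the tool from outside, world axes, zero at the start; "wrist_torque": the same for the moment, N m; "opening": finger opening in m.
Only numpy, scipy, OpenCV 4.12 (cv2) and the standard library are available. Lean on these libraries where they do the work, as an engineer would, in place of code of your own. Each camera call takes 0.05 s, during which the arm holds its last target.

## Working session

There is one attempt and no reset: what is moved stays moved. The work goes in short steps, Python scripts to look and compute and a shell command to move; the robot and the scene stay as the last step left them, time stands still between calls to the robot, and variables do not carry over. Pictures are saved under pics/ and viewed, and the job is handed in when it is done.

```bash
ls; mkdir -p pics
python3 - <<'E'
from plant import r
import cv2,numpy as np
for n in("scene","top"):
    cv2.imwrite(f"pics/{n}0.png",r.grab_frame(n))
    p=r.camera_params(n);print(n,np.round(p["K"],1).tolist(),np.round(p["T"],4).tolist())
s=r.state();print({k:np.round(v,3).tolist() for k,v in s.items()})
E
```

```text
pics
scene [[488.5, 0.0, 255.1], [0.0, 488.5, 192.7], [0.0, 0.0, 1.0]] [[0.7749, 0.4001, -0.4892, 1.1324], [0.6319, -0.508, 0.5854, -0.6574], [-0.0143, -0.7628, -0.6465, 0.7559], [0.0, 0.0, 0.0, 1.0]]
top [[407.3, 0.0, 252.0], [0.0, 407.3, 190.2], [0.0, 0.0, 1.0]] [[0.0248, -0.9875, 0.1555, 0.4667], [-0.9995, -0.0275, -0.0149, -0.0068], [0.019, -0.1551, -0.9877, 0.8919], [0.0, 0.0, 0.0, 1.0]]
{'time': 0.1, 'joint_positions': [-73.58, 12.474, 92.522, -0.001, 75.132, -6.426], 'joint_vel': [-0.021, -0.101, -0.106, 0.075, 0.006, -0.097], 'joint_torque': [-0.0, -39.807, -30.497, -0.0, 0.004, 0.0], 'eef_pos': [0.243, -0.576, 0.403], 'eef_rot': [-89.987, 0.128, -67.154], 'ft_force': [-0.05, -0.314, 0.732], 'wrist_torque': [0.045, -0.03, 0.014], 'opening': 0.086}
```

View pictures.

View pics/scene0.png

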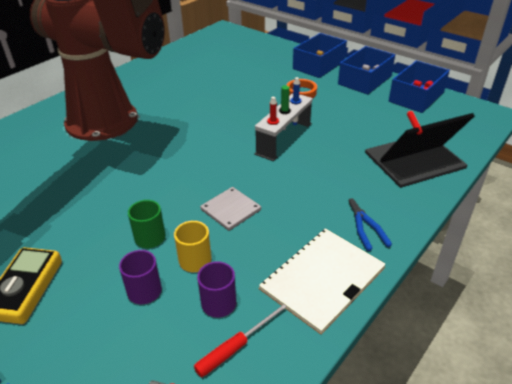

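View pics/top0.png

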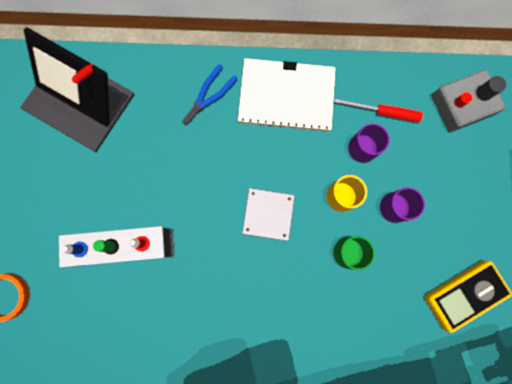

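Run:
```python
from plant import r
import numpy as np
for n in("scene","top"):
    for t in("marker_blue","marker_red","press_plate","cup"):
        for f in("place_of","silhouettes"):
            print(n,t,f,[(np.round(d["position"],1).tolist(),round(d["confidence"],2)) for d in getattr(r,f)(t,n)][:4])
```

```text
scene marker_blue place_of [([296.3, 120.7], 0.78)]
scene marker_blue silhouettes [([296.0, 95.1], 0.57)]
scene marker_red place_of []
scene marker_red silhouettes [([275.4, 113.8], 0.7)]
scene press_plate place_of [([230.6, 208.3], 0.63)]
scene press_plate silhouettes [([232.1, 209.2], 0.96)]
scene cup place_of [([142.6, 290.0], 0.96), ([215.3, 304.5], 0.93), ([192.7, 259.5], 0.92), ([152.5, 235.1], 0.88)]
scene cup silhouettes [([149.1, 223.7], 0.94), ([191.3, 246.5], 0.88), ([216.7, 288.3], 0.86), ([141.1, 276.0], 0.71)]
top marker_blue place_of [([92.8, 246.3], 0.81)]
top marker_blue silhouettes [([78.0, 246.5], 0.77)]
top marker_red place_of [([149.5, 244.5], 0.63)]
top marker_red silhouettes [([140.1, 243.7], 0.74)]
top press_plate place_of [([271.8, 212.6], 0.64), ([145.3, 245.5], 0.2)]
top press_plate silhouettes [([270.5, 213.5], 0.98)]
top cup place_of [([337.3, 195.2], 0.97), ([348.8, 249.2], 0.93), ([394.3, 206.2], 0.65), ([361.5, 146.7], 0.65)]
top cup silhouettes [([367.4, 141.9], 0.98), ([355.5, 251.1], 0.97), ([347.5, 196.2], 0.88), ([402.6, 202.3], 0.7)]
```

The scene view shows the rack's red marker at (273,110), green driver at (285,100) and blue marker at (296,92). In the top view they are at (140,243), (105,246) and (77,249). The plate is at (231,208) in the scene view and (269,214) in the top view.
Cup candidates in the top view are yellow (348,193), green (354,252), purple (369,142) and purple (402,204). Yellow fits the description. The red things at (82,74) and (400,113) lie outside the rack, so they aren't the marker.

```bash
cat > h.py <<'E'
import numpy as np,cv2
from plant import r
def plane(n,uv,z):
    p=r.camera_params(n);K=np.array(p["K"]);T=np.array(p["T"])
    d=T[:3,:3]@np.linalg.solve(K,[uv[0],uv[1],1]);o=T[:3,3]
    return o+d*(z-o[2])/d[2]
def proj(n,X):
    p=r.camera_params(n);K=np.array(p["K"]);T=np.linalg.inv(np.array(p["T"]))
    X=np.atleast_2d(X);c=X@T[:3,:3].T+T[:3,3];q=c@K.T;return q[:,:2]/q[:,2:]
E
python3 - <<'E'
from h import *
t=r.grab_frame("top");s=r.grab_frame("scene")
a=cv2.resize(t[215:275,50:180],None,fx=6,fy=6,interpolation=cv2.INTER_CUBIC)[:300,:780]
b=cv2.resize(s[70:165,245:325],None,fx=3.1,fy=3.1,interpolation=cv2.INTER_CUBIC)
c=cv2.resize(t[165:225,310:410],None,fx=4,fy=4,interpolation=cv2.INTER_CUBIC)
im=np.zeros((600,800,3),np.uint8);im[:a.shape[0],:a.shape[1]]=a;im[302:302+b.shape[0],:b.shape[1]]=b[:298];im[302:302+c.shape[0],300:300+c.shape[1]]=c
cv2.imwrite("pics/crop1.png",im)
# silhouettes-based
for n,z in(("top",.0115),("scene",.0115)):
    d=r.silhouettes("press_plate",n)[0]["pixels"].astype(np.uint8)
    cs=max(cv2.findContours(d,0,2)[0],key=cv2.contourArea);box=cv2.boxPoints(cv2.minAreaRect(cs))
    m=cv2.moments(cs);print(n,"plate",plane(n,(m["m10"]/m["m00"],m["m01"]/m["m00"]),z)[:2].round(4))
    for d in r.place_of("cup",n):print(n,"cup",d["position"],plane(n,d["position"],0)[:2].round(4))
    for m_ in("marker_blue","marker_red"):
        for d in r.place_of(m_,n)[:1]:print(n,m_,plane(n,d["position"],.025)[:2].round(4))
# yellow cup rim by colour in both
for n,im in(("top",t),("scene",s)):
    h=cv2.cvtColor(im,cv2.COLOR_BGR2HSV);mk=cv2.inRange(h,(20,130,90),(32,255,255))
    k,l,st,ce=cv2.connectedComponentsWithStats(mk)
    for i in range(1,k):
        if st[i,4]>80:print(n,st[i].tolist(),ce[i].round(1))
E
```

```text
top plate [ 0.5522 -0.0555]
top cup [344.7, 197.8] [ 0.5957 -0.2265]
top cup [396.4, 207.0] [ 0.5783 -0.3414]
top cup [361.2, 148.6] [ 0.7093 -0.2652]
top cup [350.3, 250.6] [ 0.48   -0.2375]
top marker_blue [0.4699 0.3162]
top marker_red [0.4822 0.1957]
scene plate [ 0.5595 -0.0581]
scene cup [151.3, 235.2] [ 0.4731 -0.2239]
scene cup [213.9, 300.7] [ 0.6995 -0.2674]
scene cup [142.7, 292.1] [ 0.5775 -0.3386]
scene cup [193.2, 260.4] [ 0.5965 -0.2191]
scene marker_blue [0.4773 0.3179]
top [327, 175, 40, 36, 1087] [346.6 193.1]
top [425, 261, 87, 71, 1215] [460.6 294.3]
scene [174, 221, 37, 51, 1469] [192.3 245. ]
scene [0, 250, 61, 74, 1207] [ 32.3 292.8]
```

View pics/crop1.png

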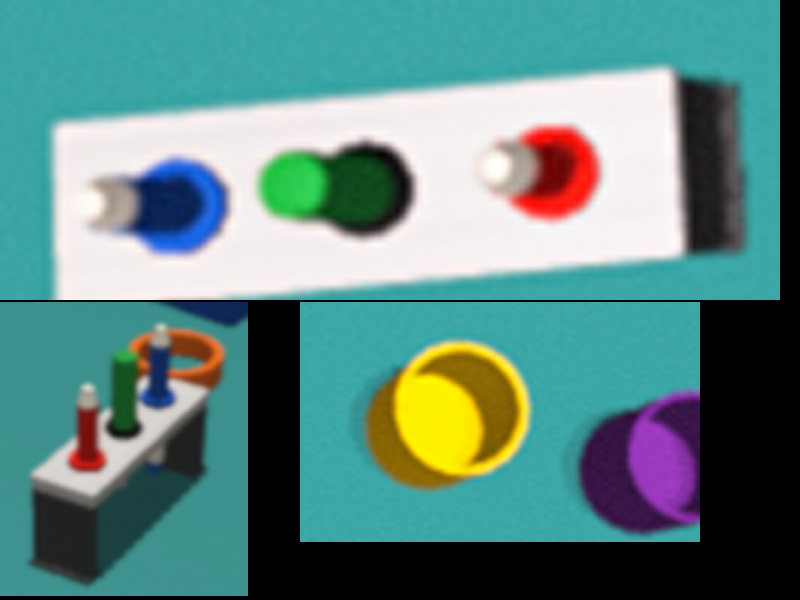

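The crop confirms it: top strip, left to right, is the blue marker (blue collar, white nose), the driver and the red marker. The lower right shows the yellow cup, with its rim centre near top-view pixel (350,192).

Run:
```python
from h import *
print("blue collar",plane("top",(80,249.3),.091),"red",plane("top",(142,243.7),.091),"nose",plane("top",(66.2,248.8),.153))
print("rim",plane("top",(350.4,191.75),.08))
t=r.grab_frame("top")
# rack top white rect
mk=cv2.inRange(cv2.cvtColor(t,cv2.COLOR_BGR2HSV),(0,0,170),(180,60,255));mk[:215]=0;mk[280:]=0;mk[:,190:]=0
cs=max(cv2.findContours(mk,0,2)[0],key=cv2.contourArea);b=cv2.boxPoints(cv2.minAreaRect(cs))
P=np.array([plane("top",q,.085) for q in b]);print(b.round(1).tolist(),P.round(4).tolist(),P.mean(0))
c=P.mean(0);
for i in range(2):
    e=P[i+1]-P[i];print(np.hypot(*e[:2]),np.degrees(np.arctan2(e[1],e[0])))
# scene check: scene collar centres  crop (158,396),(87,459)
for q in((158,396),(87,459)):
    print("scene",plane("scene",(245+q[0]/3.1,70+(q[1]-302)/3.1),.088))
for n in("top","scene"):
    d=r.silhouettes("press_plate",n)[0]["pixels"].astype(np.uint8)
    cs=max(cv2.findContours(d,0,2)[0],key=cv2.contourArea);b=cv2.approxPolyDP(cv2.convexHull(cs),6,True)[:,0]
    print(n,[plane(n,q,.012)[:2].round(3).tolist() for q in b])
```

```text
blue collar [0.46800155 0.31030982 0.091     ] red [0.48172721 0.19191117 0.091     ] nose [0.46816946 0.31022164 0.153     ]
rim [ 0.59683185 -0.21853107  0.08      ]
[[56.20000076293945, 235.3000030517578], [161.39999389648438, 225.6999969482422], [164.3000030517578, 257.5], [59.099998474121094, 267.1000061035156]] [[0.494, 0.3612, 0.085], [0.518, 0.1577, 0.085], [0.4563, 0.1484, 0.085], [0.4331, 0.3497, 0.085]] [0.47532422 0.2542414  0.085     ]
0.20498979942475265 -83.27908897752266
0.062359190048289284 -171.45043466703083
scene [0.46892826 0.31708036 0.088     ]
scene [0.48288697 0.19700078 0.088     ]
top [[0.608, -0.016], [0.595, -0.11], [0.499, -0.094], [0.511, -0.001]]
scene [[0.515, 0.0], [0.612, -0.014], [0.598, -0.116], [0.504, -0.095]]
```

```bash
cat >> h.py <<'E'
from scipy.spatial.transform import Rotation as Ro
def Rt():
    return Ro.from_euler('xyz',r.state()["eef_rot"],degrees=True)
def rows(pos,yaw,n,start=None):
    """world straight line from measured pose, tool y kept down, yaw interpolated; prints rows"""
    s=r.state();p=np.array(s["eef_pos"]);R=Rt()
    if start is not None:p=np.array(start[0]);R=Ro.from_euler('xyz',[-90,0,start[1]],degrees=True)
    tgt=Ro.from_euler('xyz',[-90,0,yaw],degrees=True)
    rv=(R.inv()*tgt).as_rotvec();st=Ro.from_rotvec(rv/n);d=(np.array(pos)-p)/n
    for i in range(n):
        print([float(x) for x in np.r_[R.inv().apply(d)*100,np.degrees(rv/n)].round(2)]);R=R*st
E
python3 - <<'E'
from h import *
rows([.50,-.25,.40],-25,8);print();rows([.56,.10,.40],6.6,7,([.50,-.25,.40],-25))
E
```

```text
[-2.51, 0.06, 4.55, 0.0, -5.27, 0.0]
[-2.08, 0.06, 4.76, 0.0, -5.27, 0.0]
[-1.63, 0.06, 4.93, 0.0, -5.27, 0.0]
[-1.17, 0.06, 5.06, 0.0, -5.27, 0.0]
[-0.7, 0.06, 5.14, 0.0, -5.27, 0.0]
[-0.23, 0.06, 5.19, 0.0, -5.27, 0.0]
[0.25, 0.06, 5.19, 0.0, -5.27, 0.0]
[0.72, 0.06, 5.14, 0.0, -5.27, 0.0]

[-1.34, 0.0, 4.89, 0.0, -4.51, 0.0]
[-0.95, 0.0, 4.98, 0.0, -4.51, 0.0]
[-0.55, 0.0, 5.04, 0.0, -4.51, 0.0]
[-0.15, 0.0, 5.07, 0.0, -4.51, 0.0]
[0.25, 0.0, 5.07, 0.0, -4.51, 0.0]
[0.64, 0.0, 5.03, 0.0, -4.51, 0.0]
[1.04, 0.0, 4.97, 0.0, -4.51, 0.0]
```

```bash
python3 -m creep '[-2.5,0,4.5,0,-5.3,0,-2.1,0,4.8,0,-5.3,0,-1.6,0,4.9,0,-5.3,0,-1.2,0,5,0,-5.3,0,-0.7,0,5.1,0,-5.3,0]' 0; python3 -m creep '[-0.2,0,5.2,0,-5.3,0,0.3,0,5.2,0,-5.3,0,0.7,0,5.1,0,-5.3,0]'
python3 - <<'E'
from h import *
rows([.56,.10,.40],6.6,7);print();rows([.4685,.3125,.36],6.6,5,([.56,.10,.40],6.6))
E
```

```text
time: 2.17
eef_pos: [0.403, -0.3714, 0.405]
eef_rot: [-90.0, -0.0, -40.5]
ft_force: [0.3, 0.9, 0.6]
opening: 0.0854
time: 2.55
eef_pos: [0.4996, -0.2493, 0.405]
eef_rot: [-90.0, -0.0, -24.6]
ft_force: [1.3, -1.4, -0.1]
opening: 0.0851
[-1.29, 0.07, 4.9, 0.0, -4.45, 0.01]
[-0.91, 0.07, 4.98, 0.0, -4.45, 0.01]
[-0.52, 0.07, 5.04, 0.0, -4.45, 0.01]
[-0.12, 0.07, 5.06, 0.0, -4.45, 0.01]
[0.27, 0.07, 5.06, 0.0, -4.45, 0.01]
[0.66, 0.07, 5.02, 0.0, -4.45, 0.01]
[1.05, 0.07, 4.95, 0.0, -4.45, 0.01]

[-1.33, 0.8, 4.43, 0.0, 0.0, 0.0]
[-1.33, 0.8, 4.43, 0.0, 0.0, 0.0]
[-1.33, 0.8, 4.43, 0.0, 0.0, 0.0]
[-1.33, 0.8, 4.43, 0.0, 0.0, 0.0]
[-1.33, 0.8, 4.43, 0.0, 0.0, 0.0]
```

```bash
python3 -m creep '[-1.3,0.1,4.9,0,-4.4,0,-0.9,0.1,5,0,-4.4,0,-0.5,0.1,5,0,-4.4,0,-0.1,0.1,5.1,0,-4.4,0,0.3,0.1,5.1,0,-4.4,0]'; python3 -m creep '[0.7,0,5,0,-4.5,0,1,0,5,0,-4.5,0]'
python3 -m creep '[-1.3,0.8,4.4,0,0,0,-1.3,0.8,4.4,0,0,0,-1.3,0.8,4.4,0,0,0,-1.3,0.8,4.4,0,0,0]'
python3 - <<'E'
from h import *
rows([.4685,.3125,.36],6.6,1)
cv2.imwrite("pics/top2.png",r.grab_frame("top")); cv2.imwrite("pics/scene2.png",r.grab_frame("scene"))
E
```

```text
time: 3.18
eef_pos: [0.544, 0.0007, 0.4]
eef_rot: [-90.0, -0.1, -2.6]
ft_force: [-0.6, 0.6, 0.5]
opening: 0.0852
time: 3.42
eef_pos: [0.5619, 0.1006, 0.4]
eef_rot: [-90.0, -0.0, 6.4]
ft_force: [0.8, 0.3, -1.0]
opening: 0.0855
time: 3.92
eef_pos: [0.4902, 0.2696, 0.3677]
eef_rot: [-90.0, -0.0, 6.2]
ft_force: [0.2, 0.6, -0.2]
opening: 0.0854
[-1.69, 0.77, 4.5, -0.01, -0.35, 0.03]
```

View pics/scene2.png

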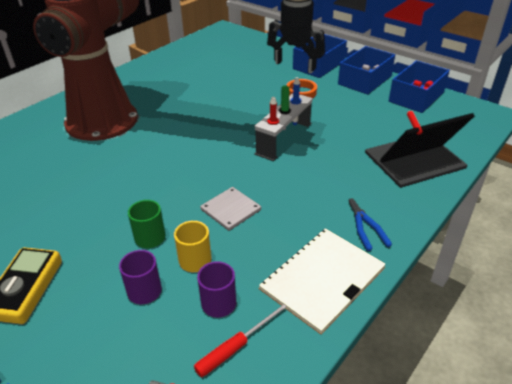

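View pics/top2.png

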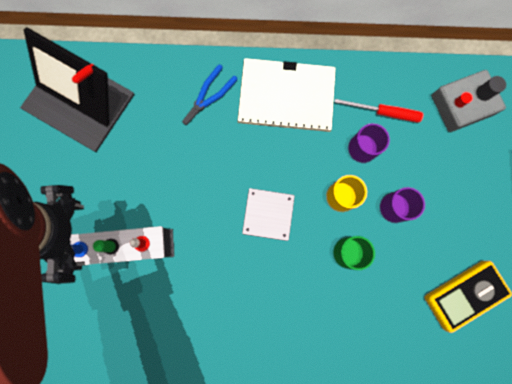

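The gripper is above the blue end of the rack, at scene (298,40) and top (60,230). The jaws open square to the row. Now I centre and descend.

```bash
python3 -m creep '[-1.7,0.8,4.6,0,-0.4,0,0,0,0,0,0,0]'
python3 -m creep '[0,3,0,0,0,0,0,2.5,0,0,0,0,0,0,0,0,0,0]'
python3 - <<'E'
from h import *
rows([.4685,.313,.273],6.6,1)
t=r.grab_frame("top");s=r.grab_frame("scene")
im=np.hstack([cv2.resize(s[10:160,220:370],(500,500)),cv2.resize(t[200:300,20:80],(300,500))]);cv2.imwrite("pics/c3.png",im)
E
```

```text
time: 4.28
eef_pos: [0.4678, 0.3135, 0.3591]
eef_rot: [-90.0, 0.1, 6.8]
ft_force: [0.2, -0.6, -0.3]
opening: 0.0857
time: 4.65
eef_pos: [0.4686, 0.3106, 0.3026]
eef_rot: [-90.1, 0.3, 6.6]
ft_force: [-0.5, 1.2, -0.6]
opening: 0.0853
[0.03, 2.96, 0.24, 0.14, -0.01, -0.26]
```

View pics/c3.png

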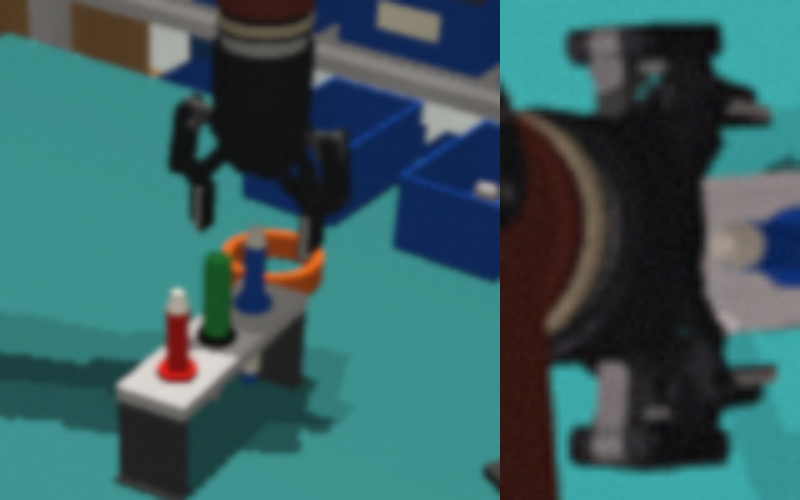

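The marker sits midway between the two fingertips in the crop: nose at (255,240), tips at (202,225) and (310,250). I'll project the tool axis as a numeric check.

Run:
```python
from h import *
p=np.array(r.state()["eef_pos"]);print(p)
for X in([p[0],p[1],.155],[.4685,.313,.155],[.4685,.313,.091]):
  print(X,(proj("scene",X)-[220,10])*500/150,proj("top",X))
# both-camera blue collar/grip estimates
s=r.grab_frame("scene")
h=cv2.cvtColor(s,cv2.COLOR_BGR2HSV);mk=cv2.inRange(h,(105,140,50),(125,255,255));mk[:75]=0;mk[125:]=0;mk[:,:280]=0;mk[:,312:]=0
k,l,st,ce=cv2.connectedComponentsWithStats(mk);print(st[1:].tolist(),ce[1:])
X,Y=np.where(l.T>0);
for rr in range(78,125):
    c=np.where(mk[rr])[0]
    if len(c):print(rr,c.min(),c.max(),end='; ')
```

```text
[0.4697556 0.31154   0.3054159]
[np.float64(0.46975560296507096), np.float64(0.31153999524966325), 0.155] [[253.3740267  228.75837863]] [[ 65.05295049 247.8650873 ]]
[0.4685, 0.313, 0.155] [[253.15332388 227.61356409]] [[ 64.15768947 248.55794355]]
[0.4685, 0.313, 0.091] [[250.01544663 299.63986515]] [[ 78.62231814 249.00405777]]
[[291, 85, 10, 19, 113], [293, 123, 4, 2, 6]] [[295.65486726  95.50442478]
 [294.5        123.33333333]]
85 295 296; 86 294 298; 87 294 298; 88 294 298; 89 294 298; 90 294 298; 91 294 298; 92 294 297; 93 294 297; 94 294 297; 95 294 298; 96 293 298; 97 293 298; 98 292 299; 99 291 300; 100 291 300; 101 291 300; 102 292 299; 103 293 298; 123 293 296; 124 294 295;
```

```bash
python3 -m creep '[0,1.6,0.1,0,0,0,0,1.5,0,0,0,0,0,0,0,0,0,0]'
python3 -m creep '[0,0,0,0,0,0,0,0,0,0,0,0,0,0,0,0,0,0,0,0,0,0,0,0,0,0,0,0,0,0]' 1
python3 - <<'E'
from h import *
t=r.grab_frame("top");s=r.grab_frame("scene")
im=np.hstack([cv2.resize(s[10:160,220:370],(500,500)),cv2.resize(t[200:300,20:80],(300,500))]);cv2.imwrite("pics/c4.png",im)
E
```

```text
time: 5.18
eef_pos: [0.4678, 0.3126, 0.2713]
eef_rot: [-90.1, 0.3, 6.7]
ft_force: [-0.5, -0.0, -0.1]
opening: 0.0855
time: 5.8
eef_pos: [0.469, 0.3132, 0.2742]
eef_rot: [-90.0, -0.0, 6.6]
ft_force: [-0.3, 0.0, 1.6]
opening: 0.0164
```

View pics/c4.png

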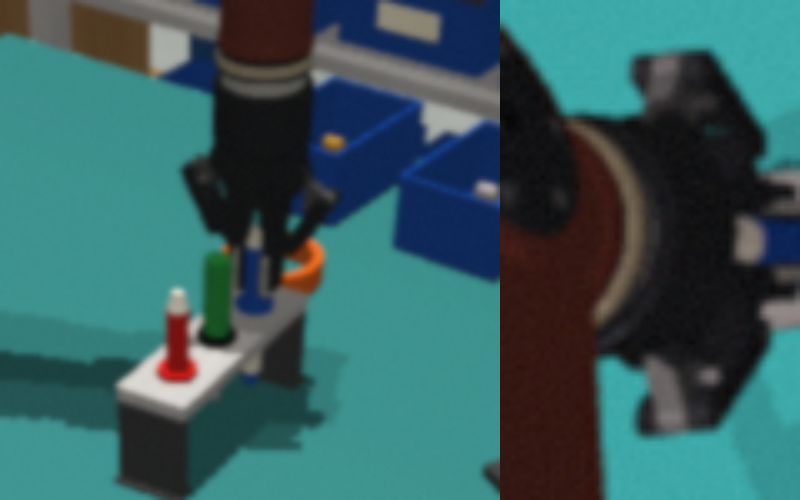

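The jaws are closed on the blue grip at crop (253,270), with the opening at 16 mm, so they hold something about grip-sized. Next is a straight lift.

```bash
python3 -m creep '[0,-1,0,0,0,0,0,-2,0,0,0,0,0,-2.5,0,0,0,0,0,-2.5,0,0,0,0,0,-2.5,0,0,0,0]'
python3 -m creep '[0,-1,0,0,0,0,0,0,0,0,0,0]'
python3 - <<'E'
from h import *
rows([.556,-.057,.385],6.6,9)
t=r.grab_frame("top");s=r.grab_frame("scene")
im=np.hstack([cv2.resize(s[0:150,220:370],(500,500)),cv2.resize(t[200:300,20:80],(300,500))]);cv2.imwrite("pics/c5.png",im)
E
```

```text
time: 6.52
eef_pos: [0.4687, 0.313, 0.3797]
eef_rot: [-90.0, 0.0, 6.6]
ft_force: [0.8, 0.8, -1.0]
opening: 0.0166
time: 6.78
eef_pos: [0.469, 0.3132, 0.3894]
eef_rot: [-90.0, -0.1, 6.6]
ft_force: [-0.1, 0.2, -1.0]
opening: 0.0167
[0.48, 0.05, -4.2, -0.0, 0.01, 0.01]
[0.48, 0.05, -4.2, -0.0, 0.01, 0.01]
[0.48, 0.05, -4.2, -0.0, 0.01, 0.01]
[0.49, 0.05, -4.2, -0.0, 0.01, 0.01]
[0.49, 0.05, -4.2, -0.0, 0.01, 0.01]
[0.49, 0.05, -4.2, -0.0, 0.01, 0.01]
[0.49, 0.05, -4.2, -0.0, 0.01, 0.01]
[0.49, 0.05, -4.2, -0.0, 0.01, 0.01]
[0.49, 0.05, -4.2, -0.0, 0.01, 0.01]
```

View pics/c5.png

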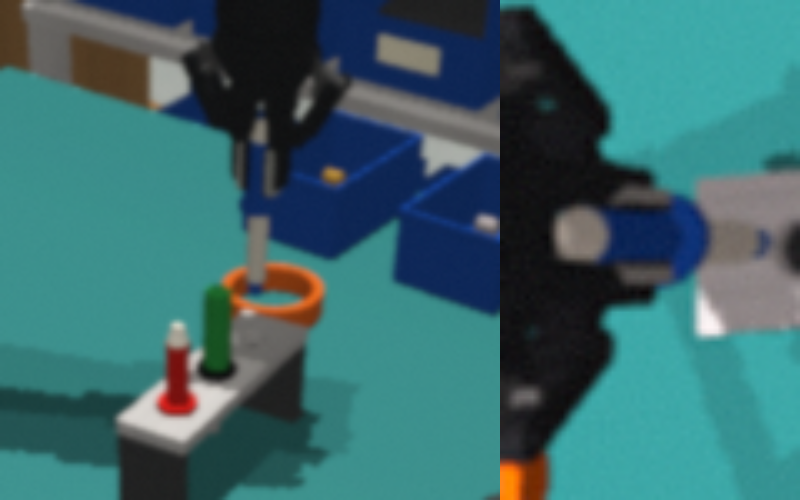

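The marker hangs upright in the jaws, with the barrel at crop (257,240) and the button at (256,287). Its bottom is at about 128 mm, below the driver's top at 157 mm. So I'll rise and go out sideways before moving along y.

```bash
python3 -m creep '[1,-2.5,0,0,0,0,3.5,-2,0,0,0,0,4,-1,0,0,0,0]'
python3 - <<'E'
from h import *
rows([.556,-.057,.36],6.6,8)
E
```

```text
time: 7.25
eef_pos: [0.5538, 0.3232, 0.4437]
eef_rot: [-90.0, 0.0, 6.7]
ft_force: [-0.1, 0.7, -0.1]
opening: 0.0166
[-0.53, 1.05, -4.72, 0.0, 0.01, -0.0]
[-0.53, 1.05, -4.72, 0.0, 0.01, -0.0]
[-0.52, 1.05, -4.72, 0.0, 0.01, -0.0]
[-0.52, 1.05, -4.72, 0.0, 0.01, -0.0]
[-0.52, 1.05, -4.72, 0.0, 0.01, -0.0]
[-0.52, 1.05, -4.72, 0.0, 0.01, -0.0]
[-0.52, 1.05, -4.72, 0.0, 0.01, -0.0]
[-0.52, 1.05, -4.72, 0.0, 0.01, -0.0]
```

```bash
python3 -m creep '[-0.5,0.5,-4.7,0,0,0,-0.5,1,-4.7,0,0,0,-0.5,1,-4.7,0,0,0,-0.5,1,-4.7,0,0,0,-0.5,1,-4.7,0,0,0]'
python3 -m creep '[-0.5,1,-4.7,0,0,0,-0.5,1,-4.7,0,0,0,-0.5,1,-4.7,0,0,0]'
python3 -m creep '[0,2,0,0,0,0,0,2,0,0,0,0,0,2,0,0,0,0,0,0,0,0,0,0,0,0,0,0,0,0]'
python3 - <<'E'
from h import *
rows([.556,-.057,.285],6.6,1)
t=r.grab_frame("top");s=r.grab_frame("scene")
im=np.hstack([cv2.resize(s[110:240,165:295],(450,450)),cv2.resize(t[150:255,205:285],(343,450))]);cv2.imwrite("pics/c6.png",im)
E
```

```text
time: 7.88
eef_pos: [0.5551, 0.0852, 0.3966]
eef_rot: [-90.0, 0.2, 6.7]
ft_force: [0.1, -0.0, -1.2]
opening: 0.0165
time: 8.25
eef_pos: [0.5564, -0.0565, 0.3666]
eef_rot: [-89.9, 0.1, 6.6]
ft_force: [0.1, -0.1, -1.6]
opening: 0.0165
time: 8.88
eef_pos: [0.5571, -0.0551, 0.3085]
eef_rot: [-90.0, 0.0, 6.7]
ft_force: [0.2, 0.9, -0.7]
opening: 0.0166
[-0.13, 2.35, -0.18, -0.01, 0.05, -0.03]
```

View pics/c6.png

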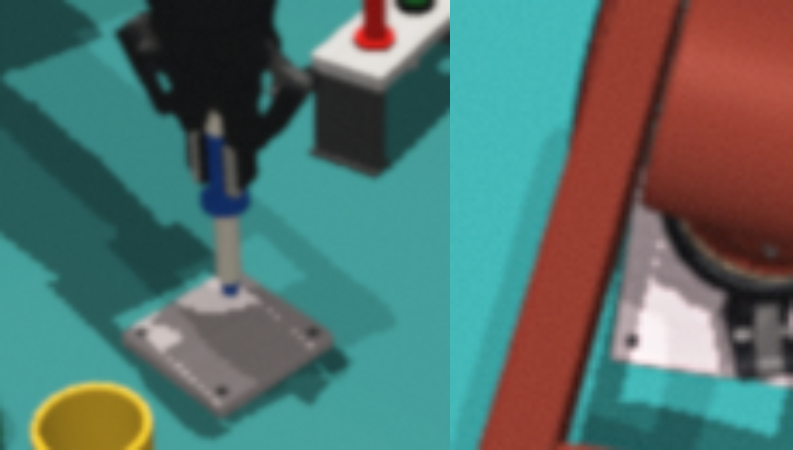

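The marker is over the plate, with its button at crop (230,290) about 35 mm above it. I'll descend and then press in small steps.

```bash
python3 -m creep '[0,1.5,0,0,0,0,0,1,0,0,0,0,0,0,0,0,0,0]'
for i in 1; do python3 -m creep '[0,0.4,0,0,0,0,0,0.3,0,0,0,0,0,0.3,0,0,0,0,0,0,0,0,0,0]'; python3 -m creep '[0,0.3,0,0,0,0,0,0,0,0,0,0]'; done
```

```text
time: 9.35
eef_pos: [0.5562, -0.0549, 0.2819]
eef_rot: [-89.9, 0.2, 6.7]
ft_force: [0.6, -0.4, -0.7]
opening: 0.0166
time: 9.85
eef_pos: [0.557, -0.0551, 0.2735]
eef_rot: [-90.0, 0.0, 6.7]
ft_force: [0.5, -0.4, -0.5]
opening: 0.017
time: 10.1
eef_pos: [0.5573, -0.0552, 0.2713]
eef_rot: [-90.0, -0.0, 6.6]
ft_force: [-0.5, -0.4, 3.3]
opening: 0.0169
```

```bash
python3 -m creep '[0,0.2,0,0,0,0,0,0.2,0,0,0,0,0,0,0,0,0,0]'; python3 -m creep '[0,0.2,0,0,0,0,0,0,0,0,0,0]'; python3 -m creep '[0,0.1,0,0,0,0,0,0,0,0,0,0]'
```

```text
time: 10.48
eef_pos: [0.5573, -0.0552, 0.2667]
eef_rot: [-90.0, -0.0, 6.6]
ft_force: [-0.6, 0.3, 3.1]
opening: 0.0167
time: 10.72
eef_pos: [0.5572, -0.0551, 0.2646]
eef_rot: [-90.0, -0.0, 6.6]
ft_force: [1.0, -0.3, 3.7]
opening: 0.0168
time: 10.98
eef_pos: [0.5573, -0.0552, 0.2641]
eef_rot: [-90.0, -0.0, 6.7]
ft_force: [-0.8, 0.4, 4.7]
opening: 0.0164
```

```bash
python3 -m creep '[0,0.1,0,0,0,0,0,0,0,0,0,0]'; python3 -m creep '[0,0.1,0,0,0,0,0,0,0,0,0,0]'
```

```text
time: 11.22
eef_pos: [0.5575, -0.0552, 0.264]
eef_rot: [-90.0, -0.0, 6.7]
ft_force: [-2.5, 0.7, 9.0]
opening: 0.0164
time: 11.48
eef_pos: [0.5577, -0.0553, 0.264]
eef_rot: [-90.0, -0.0, 6.7]
ft_force: [-4.2, 0.3, 13.2]
opening: 0.0167
```

TCP stays at 0.264 while the force climbs to 13 N, so the button is on its hard stop. I'll lift and check the nib.

```bash
python3 -m creep '[0,-1,0,0,0,0,0,-2,0,0,0,0,0,-3,0,0,0,0,0,-3,0,0,0,0,0,-2,0,0,0,0]'; python3 -m creep '[0,0,0,0,0,0]'
python3 - <<'E'
from h import *
rows([.597,-.221,.38],6.6,4)
s=r.grab_frame("scene")
cv2.imwrite("pics/c7.png",cv2.resize(s[90:220,170:300],(600,600),interpolation=cv2.INTER_CUBIC))
E
```

```text
time: 12.1
eef_pos: [0.557, -0.0551, 0.3723]
eef_rot: [-90.0, -0.0, 6.6]
ft_force: [0.5, -0.1, -0.6]
opening: 0.0165
time: 12.22
eef_pos: [0.5575, -0.0552, 0.3729]
eef_rot: [-90.1, -0.2, 6.7]
ft_force: [-0.5, -0.4, -0.9]
opening: 0.0164
[0.5, -0.17, -4.23, 0.02, 0.01, 0.05]
[0.5, -0.17, -4.23, 0.02, 0.01, 0.05]
[0.5, -0.17, -4.23, 0.02, 0.01, 0.05]
[0.5, -0.18, -4.23, 0.02, 0.01, 0.05]
```

View pics/c7.png

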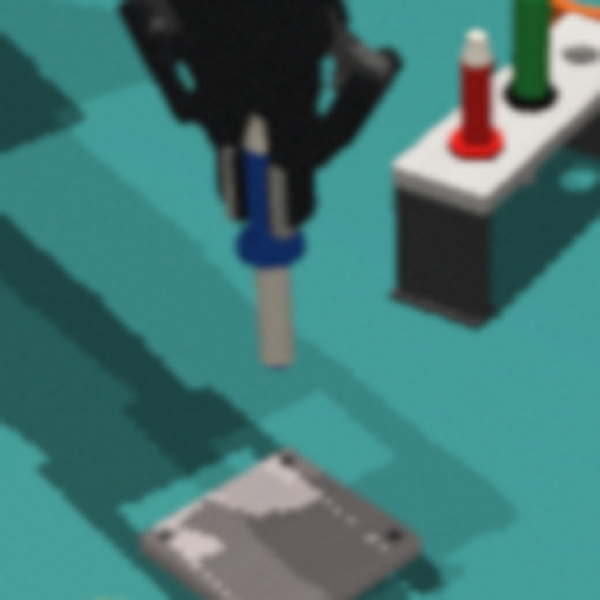

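The button end is now almost flush (a trace at crop (277,365)), and the collar and grip are unmoved in the jaws. Next is the yellow cup.

```bash
python3 -m creep '[0.5,-0.3,-4.2,0,0,0,0.5,-0.2,-4.2,0,0,0,0.5,-0.1,-4.2,0,0,0,0.5,0,-4.2,0,0,0,0,0,0,0,0,0]'
python3 - <<'E'
from h import *
rows([.597,-.220,.36],6.6,1)
t=r.grab_frame("top");s=r.grab_frame("scene")
p=np.array(r.state()["eef_pos"]);print(proj("scene",[p[0],p[1],.08]),proj("scene",[.597,-.22,.08]),proj("scene",[p[0],p[1],p[2]-.249]))
im=np.hstack([cv2.resize(s[140:290,125:275],(450,450)),cv2.resize(t[150:255,300:380],(343,450))]);cv2.imwrite("pics/c8.png",im)
E
```

```text
time: 12.9
eef_pos: [0.5961, -0.2223, 0.375]
eef_rot: [-89.9, 0.2, 6.4]
ft_force: [-0.1, 0.0, -0.1]
opening: 0.0166
[0.12, 1.5, 0.21, -0.06, -0.16, -0.16]
[[188.83372739 232.85041322]] [[189.13860339 233.22705531]] [[186.34604022 215.52953996]]
```

View pics/c8.png

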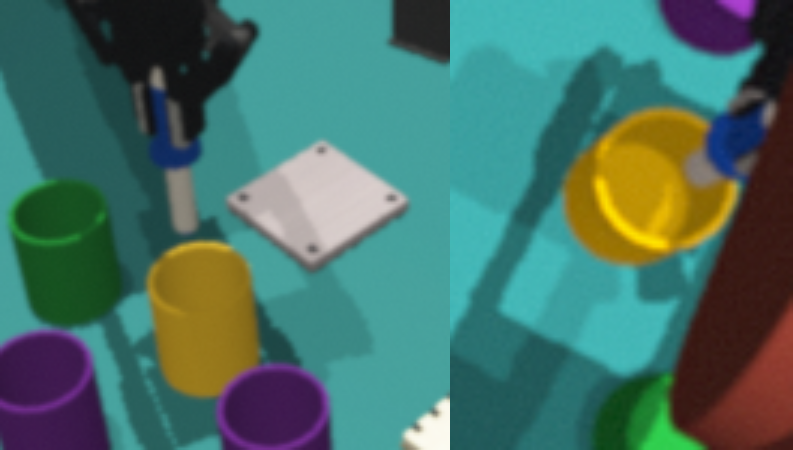

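The marker's lower end, at crop (185,230), is just above the yellow cup's rim, which is centred near (200,280). Against its projected axis, a 2–4 mm correction centres it. Then I descend.

```bash
python3 -m creep '[0.2,1.5,0.4,0,0,0,0,2.5,0,0,0,0,0,2.5,0,0,0,0,0,2,0,0,0,0,0,0,0,0,0,0]'
python3 - <<'E'
from h import *
rows([.598,-.2185,.262],6.6,1)
t=r.grab_frame("top");s=r.grab_frame("scene")
im=np.hstack([cv2.resize(s[140:290,125:275],(450,450)),cv2.resize(t[150:255,300:380],(343,450))]);cv2.imwrite("pics/c9.png",im)
E
```

```text
time: 13.62
eef_pos: [0.5968, -0.214, 0.2895]
eef_rot: [-89.8, 0.3, 6.7]
ft_force: [0.4, -0.8, -1.1]
opening: 0.017
[0.08, 2.75, -0.47, -0.19, 0.11, -0.28]
```

View pics/c9.png

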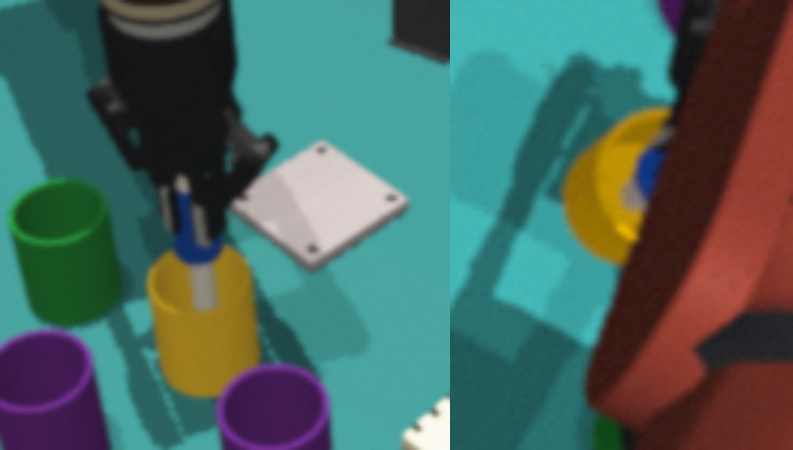

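The marker is inside the rim and close to centred (barrel at crop (203,280), rim centre (200,280)). I'll lower it the rest of the way.

```bash
python3 -m creep '[0,1.5,-0.1,0,0,0,0,0.9,0,0,0,0,0,0,0,0,0,0,0,0,0,0,0,0]'
```

```text
time: 14.22
eef_pos: [0.5981, -0.2166, 0.2687]
eef_rot: [-90.0, -0.0, 6.6]
ft_force: [-0.3, 0.3, 0.0]
opening: 0.0162
```

```bash
python3 -m creep '[0,0.6,0,0,0,0,0,0,0,0,0,0]'; python3 -m creep '[0,0,0,0,0,0,0,0,0,0,0,0,0,0,0,0,0,0,0,0,0,0,0,0,0,0,0,0,0,0]' 0
python3 - <<'E'
from h import *
t=r.grab_frame("top");s=r.grab_frame("scene")
im=np.hstack([cv2.resize(s[140:290,125:275],(450,450)),cv2.resize(t[150:255,300:380],(343,450))]);cv2.imwrite("pics/c10.png",im)
E
```

```text
time: 14.48
eef_pos: [0.5978, -0.2164, 0.2622]
eef_rot: [-90.0, 0.0, 6.6]
ft_force: [-0.1, -0.1, -0.3]
opening: 0.0167
time: 15.1
eef_pos: [0.5981, -0.2165, 0.2628]
eef_rot: [-90.0, -0.0, 6.6]
ft_force: [-0.5, -0.5, 0.6]
opening: 0.0857
```

View pics/c10.png

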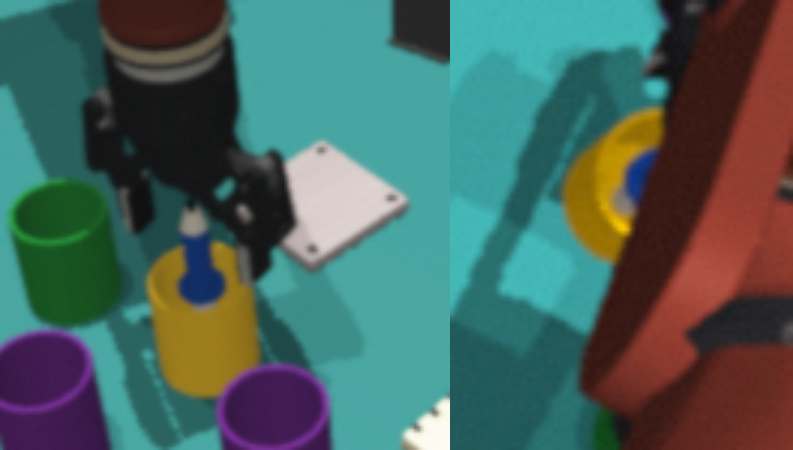

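The jaws are open and the marker stands in the cup. Its black nib shows at crop (192,208), above the white nose at (193,222). I'll retreat straight up.

```bash
python3 -m creep '[0,-1,0,0,0,0,0,-2,0,0,0,0,0,-3,0,0,0,0,0,-4,0,0,0,0,0,-4,0,0,0,0]'; python3 -m creep '[0,-2,4,0,0,0,0,0,4.5,0,0,0,0,0,4.5,0,0,0,0,0,4.5,0,0,0]';python3 -m creep '[0,0,0,0,0,0,0,0,0,0,0,0,0,0,0,0,0,0,0,0,0,0,0,0]'
python3 - <<'E'
from h import *
import time
t=r.grab_frame("top");s=r.grab_frame("scene");cv2.imwrite("pics/s11.png",s)
im=np.hstack([cv2.resize(s[140:290,125:275],(450,450)),cv2.resize(t[150:255,300:380],(343,450))]);cv2.imwrite("pics/c11.png",im)
for n in("top","scene"):
  for k,z in(("marker_blue",.01),("cup",0),("marker_red",.025)):
    print(n,k,[(plane(n,d["position"],z)[:2].round(3).tolist(),round(d["confidence"],2)) for d in r.place_of(k,n)])
t2=r.grab_frame("scene");print(np.abs(t2.astype(int)-s)[200:290,160:230].max())
E
```

```text
time: 15.82
eef_pos: [0.598, -0.2165, 0.4059]
eef_rot: [-90.1, -0.1, 6.6]
ft_force: [0.1, -0.8, -1.0]
opening: 0.0857
time: 16.32
eef_pos: [0.5775, -0.0414, 0.4251]
eef_rot: [-90.0, -0.2, 6.6]
ft_force: [0.5, 0.4, 0.8]
opening: 0.0856
time: 16.82
eef_pos: [0.5779, -0.0437, 0.4228]
eef_rot: [-90.0, -0.0, 6.6]
ft_force: [0.3, -0.3, -0.8]
opening: 0.0854
top marker_blue []
top cup [([0.476, -0.232], 0.91), ([0.575, -0.341], 0.74), ([0.719, -0.269], 0.73)]
top marker_red [([0.48, 0.201], 0.7)]
scene marker_blue []
scene cup [([0.471, -0.221], 0.96), ([0.708, -0.27], 0.83), ([0.581, -0.338], 0.63), ([0.598, -0.219], 0.56)]
scene marker_red []
36
```

View pics/c11.png

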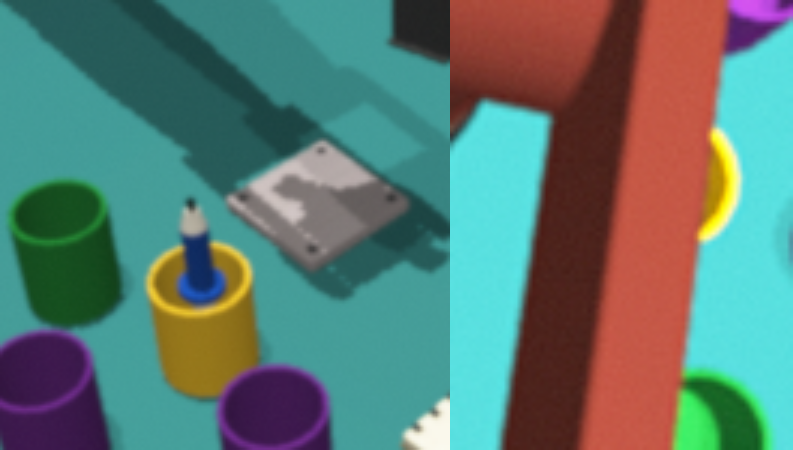

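View pics/s11.png

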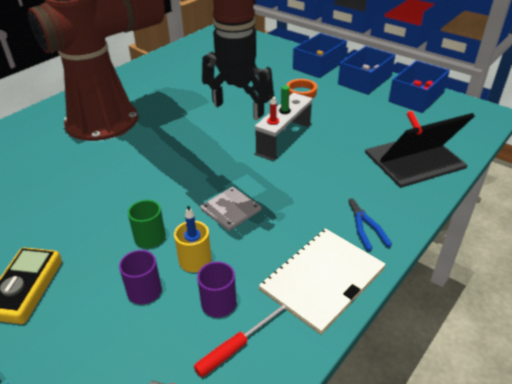

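The blue marker stands nearly vertical, nib-up, in the yellow cup: nib at scene (189,208), collar at (192,235). The red marker is still in the rack at (273,110). The arm is clear, so I'll compare one more pair of pictures and hand in.

```bash
python3 -m creep '[0,0,0,0,0,0,0,0,0,0,0,0,0,0,0,0,0,0,0,0,0,0,0,0,0,0,0,0,0,0]'
python3 - <<'E'
from h import *
a=cv2.imread("pics/s11.png").astype(float);b=r.grab_frame("scene").astype(float)
d=np.abs(a-b).mean(2);print("marker/cup mean diff",d[200:275,170:215].mean(),"static bg",d[240:320,270:380].mean(), "red",d[95:128,262:285].mean())
print(r.sign_off())
E
```

```text
time: 17.9
eef_pos: [0.5778, -0.0426, 0.4227]
eef_rot: [-90.0, -0.0, 6.6]
ft_force: [-1.2, -0.0, 0.1]
opening: 0.0852
marker/cup mean diff 0.9754074074074074 static bg 0.328219696969697 red 1.1866490996925778
the job is handed in; nothing more can be done
None
```

I took the blue marker out of the rack, pressed its button fully in on the steel plate, stood it nib-up in the yellow cup and let go. I handed the job in at about 18 s; sign-off reported no verdict.

**Press:** First contact was at a tool height of 0.273 m. It stopped dead at 0.264 m, which matches the 9 mm travel, while the force rose to 13 N. The black nib shows in the later pictures.

**Final pictures:** The blue marker stands nearly upright in the cup, the cup is upright, and the red marker is still in the rack. The gripper is open and well clear of everything.

**Checks that failed or disagreed:**
- The networks no longer found the blue marker in either view once it was in the cup. In the top view the arm hides most of the cup. Its final placing therefore rests on the scene picture alone.
- My last stillness comparison was not clean. The mean pixel difference was 1.0 around the marker and cup, and 1.2 around the red marker, against 0.3 on the background. I did not find out why; I saw no displacement in the earlier pictures, but did not view the last one.
- The two cameras disagreed by up to about 7 mm on positions along y, so I worked from values in between.

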